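Sort the brown bottles onto their stands so that the caps come level

TASK

The three brown bottles stand on the wrong stands. Change them round so that the smallest bottle is on the high stand, the middle one on the mid stand and the largest on the low stand, each upright and centred, so that all three caps come level; the empty cork mat is there for setting a bottle aside. Keep the bottles upright throughout, and leave the film can and the dropper bottle where they are.

Things in the scene. Friction and masses are not known exactly. Their poses are not given: they have to be found in the camera images.
- small_bottle_center (a point): the smallest of three brown glass bottles with black screw caps: 72 mm tall, body 32 mm in diameter, cap 21 mm in diameter and 14 mm high; starts on the low stand. Loose, upright, about 0.1 kg. This point is on its axis half-way up, 36 mm above its underside; z runs up the bottle. The body is straight-sided from the foot to a little above half height and the cap is fixed to it
- medium_bottle_center (a point): the middle one of three brown glass bottles with black screw caps: 88 mm tall, body 40 mm in diameter, cap 26 mm in diameter and 16 mm high; starts on the high stand. Loose, upright, about 0.1 kg. This point is on its axis half-way up, 44 mm above its underside; z runs up the bottle. The body is straight-sided from the foot to a little above half height and the cap is fixed to it
- large_bottle_center (a point): the largest of three brown glass bottles with black screw caps: 105 mm tall, body 48 mm in diameter, cap 31 mm in diameter and 20 mm high; starts on the mid stand. Loose, upright, about 0.1 kg. This point is on its axis half-way up, 52.5 mm above its underside; z runs up the bottle. The body is straight-sided from the foot to a little above half height and the cap is fixed to it
- stand_low_top (a point): the low stand of three round turned wooden bottle stands with flat cork tops: 20 mm high, 104 mm in diameter (flat cork disc 92 mm); fixed to the bench. It belongs to the large bottle. This point is the centre of its flat top, 20 mm above the bench; z is up
- stand_mid_top (a point): the mid stand of three round turned wooden bottle stands with flat cork tops: 37 mm high, 90 mm in diameter (flat cork disc 78 mm); fixed to the bench. It belongs to the medium bottle. This point is the centre of its flat top, 37 mm above the bench; z is up
- stand_high_top (a point): the high stand of three round turned wooden bottle stands with flat cork tops: 53 mm high, 76 mm in diameter (flat cork disc 64 mm); fixed to the bench. It belongs to the small bottle. This point is the centre of its flat top, 53 mm above the bench; z is up
- spare_mat: square cork mat 84 x 84 x 5 mm lying fixed on the bench, empty at the start: the free spot for setting a bottle aside. The origin is the centre of its underside, on the bench; its top is 5 mm higher; its sides run along its own x and y
- film_can_center (a point): bystander: black film can with grey lid, 35 mm in diameter, 51 mm tall, loose, upright on the bench among the stands; to be left alone. This point is its centre
- dropper_center (a point): bystander: small dropper bottle with a black rubber bulb, 33 mm in diameter, 102 mm tall, loose, upright on the bench; to be left alone. This point is its centre

How it is judged:
By the outcome, as a careful person would: the job done as asked, in the order asked, and still so for the second after the job is handed in, with the robot touching nothing.
It also fails if it takes over 133 s, if anything falls off the work surface, if the arm or the gripper's body presses on something with over 40 N, if the wrist force passes 120 N, or if a joint passes its speed limit or range.

ROBOT

A 6-joint arm with a two-finger parallel gripper is mounted at the origin on a cart in front of the work surface, level with it; the furniture and walls round the work are solid. World frame = base frame: x ahead of the robot, y to its left, z up, the work surface at z = 0. Lengths are in mm, angles in rad, forces in N, time in s.
With the tool pointing down it reaches from about 350 to 975 mm from the base axis. Payload 7.1 kg.
Tool frame: the origin (TCP) lies between the finger pads; the fingertips stand 14 mm ahead of it and the grasp point (between the pads) lies 5 mm behind it (ctrl.tcp_to_tips is the distance from the TCP to the fingertips, in mm); z points along the fingers, y is the line along which they close (so a half turn about z gives the same grasp; the last joint's range is limited). The gripper opens to 88 mm and grips with 3 to 60 N. Pads are 20 mm wide; open, the fingers measure 115 mm over their backs; the gripper's body (75 mm by 178 mm) begins 61 mm behind the grasp point.
Start: joints at [-1.211, 0.423, 1.63, -0, 1.089, -0.019], TCP at [231.145, -580.669, 236.675] pointing down, gripper open.
Joint ranges: [-3, 3], [-0.9, 2.11], [0.09, 2.58], [-1.31, 4.45], [0.11, 2.69], [-2.54, 2.54]. Speed limits (rad/s): [2.39, 2.39, 3.01, 3.14, 3.14, 3.14].

INTERFACE

Orientations are given as a rotation vector (axis times angle).
In Python, from workcell import ctrl gives the robot as it stands.
- The arm moves only by the tool apply_moves, never from a script. Its argument "series" is a list that holds one entry, the list of rows, each a list of 7 numbers: the shift along the tool's x, y, z in cm, then the turn, a rotation vector about the tool's x, y, z in degrees, then the opening, from 0 (shut) to 1 (fully open). A call has 1 to 12 rows; each row shifts and turns the commanded pose from where the row before left it, along the tool's axes as they then stand; what a row does not reach is not made up. A row lasts 1/10 s, in which the tool goes at most 50 mm and 8.59 degrees, less where a joint would pass 70% of its speed; a pose out of reach is approached as far as the arm can. A call with a gripper value outside its range is refused whole. The fingers move at their own pace and stop on an object; the grip force is fixed at half the most. Time passes only in rows, so rows that do not move let the fingers close. It gives the time, the measured TCP pose, the force and the opening at its end, in the units of the state.
- ctrl.get_obs(): the state, without advancing time (a new reading comes with each control period).
- ctrl.get_image(name): name is "scene" or "top" or "wrist"; returns a dict with "img" (384x512x3 uint8, blue, green, red), "K" (3x3 intrinsics, pixels), "cam_to_world" (4x4, takes a point from camera to world coordinates). Camera axes: x right, y down, z forward; pixel columns grow to the right and rows downward; lengths in mm; the calibration is good to about 2 mm. The wrist camera is an equidistant fisheye: a pixel r from the principal point sees the ray r / f radians off the axis. A picture is of the moment at which its call begins. There is no depth.
- ctrl.close_job(): hands the job in, once; it reports no verdict.
The state is a dict: "t": time; "qpos": joint angles; "qvel": joint speeds; "joint_torque": joint torques, N m; "ee_pos": TCP position; "orientation": TCP orientation; "ft_force": force on the tool from outside, world axes, zero at the start; "moment": the same for the moment, N m; "width": finger opening in mm.
Only numpy, scipy, OpenCV 4.12 (cv2) and the standard library are available. Lean on these libraries where they do the work, as an engineer would, in place of code of your own. Each camera call takes 0.05 s, during which the arm holds its last target. There are 200 camera calls.

## Working session

There is one attempt and no reset: what is moved stays moved. The work goes in short steps, Python scripts to look and compute and a tool call to move; the robot and the scene stay as the last step left them, time stands still between calls to the robot, and variables do not carry over. Pictures are saved under pics/ and viewed, on a budget of 14 in all, crops included, one or two more only if the job needs it, and the job is handed in when it is done.

Besides the shell and the picture viewer there is one more tool, called after "Emit:" as a command line: name --argument value ..., lists and objects as JSON in quotes. apply_moves: Moves the arm, as the interface text tells. Its arguments: {"type":"object","properties":{"series":{"type":"array","items":{"type":"array","items":{"type":"array","items":{"type":"number"}}}}},"required":["series"]}

```bash
mkdir -p pics; python3 - <<'E'
from workcell import ctrl
import cv2,numpy as np
np.set_printoptions(precision=3,suppress=True)
print(ctrl.get_obs(), ctrl.tcp_to_tips)
for n in("scene","top"):
    d=ctrl.get_image(n); cv2.imwrite(f"pics/{n}0.png",d["img"]); np.savez(f"pics/{n}0.npz",**d); print(n,d["K"],d["cam_to_world"])
E
```

```text
{'t': 0.0, 'qpos': array([-1.211,  0.424,  1.631, -0.   ,  1.089, -0.019]), 'qvel': array([ 0.001,  0.001, -0.   ,  0.001,  0.   , -0.001]), 'joint_torque': array([  0.   , -54.463, -27.366,   0.064,   0.023,  -0.   ]), 'ee_pos': array([ 230.955, -580.171,  235.904]), 'orientation': array([-3.084, -0.591,  0.   ]), 'ft_force': array([0.115, 0.528, 0.682]), 'moment': array([ 0.032, -0.022,  0.022]), 'width': 87.76840204401427} 14.0
scene [[454.662   0.    253.811]
 [  0.    454.662 193.019]
 [  0.      0.      1.   ]] [[ -0.756  -0.431   0.493 -14.041]
 [ -0.654   0.509  -0.56  448.364]
 [ -0.01   -0.746  -0.666 826.224]
 [  0.      0.      0.      1.   ]]
top [[364.864   0.    260.372]
 [  0.    364.864 193.775]
 [  0.      0.      1.   ]] [[  -0.014   -0.997    0.081  429.796]
 [  -0.999    0.016    0.031 -169.266]
 [  -0.032   -0.08    -0.996  939.053]
 [   0.       0.       0.       1.   ]]
```

View pics/scene0.png

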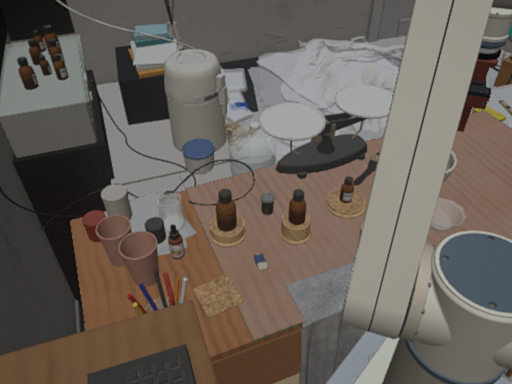

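View pics/top0.png

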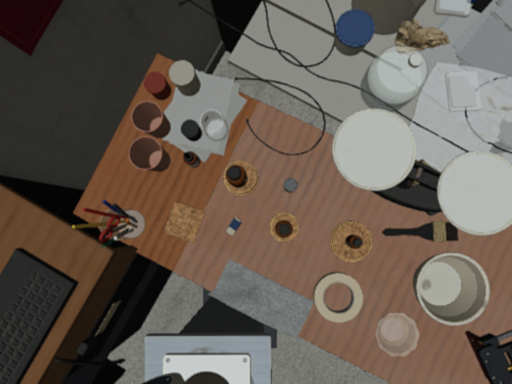

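The scene view has the large bottle on the mid stand at (227,225), the medium on the high stand at (296,222), and the small on the low stand at (347,200). The mat is at (218,296), the film can at (267,204) and the dropper at (176,245). In the top view the mid stand is at (240,178), high (285,226), low (352,241), mat (185,222), film can (290,185) and dropper (192,158).

```bash
cat > h.py <<'E'
import cv2,numpy as np
np.set_printoptions(precision=1,suppress=True)
def ray(d,u,v,z):
    K=d["K"];T=d["cam_to_world"]
    r=T[:3,:3]@np.linalg.solve(K,[u,v,1.]);o=T[:3,3]
    return (o+r*(z-o[2])/r[2])[:2]
E
python3 - <<'E'
from h import *
d=np.load("pics/top0.npz");im=d["img"];hsv=cv2.cvtColor(im,cv2.COLOR_BGR2HSV)
for n,p in dict(mid=(240,191),high=(285,238),low=(352,258),mat=(185,222),bench=(260,200),bench2=(320,230)).items(): print(n,hsv[p[1],p[0]])
for n,u,v,z in [("mid",240,178,37),("high",285,226,53),("low",352,241,20),("mat",185,222,5),("film",290,185,51),("dropper",192,158,90),("plate1",373,150,0),("plate1",373,150,150),("plate1",373,150,250),("pan",398,195,60),("tape",339,297,20),("pens",130,225,0),("pens",130,225,120),("cupA",146,153,100),("cupbase",213,125,60)]:
    print(n,ray(d,u,v,z))
a=cv2.resize(im[130:290,120:420],None,fx=2.66,fy=2.66,interpolation=cv2.INTER_CUBIC);cv2.imwrite("pics/c1.png",a)
d=np.load("pics/scene0.npz");im=d["img"]
cv2.imwrite("pics/c2.png",cv2.resize(im[80:320,60:380],None,fx=2.5,fy=2.5,interpolation=cv2.INTER_CUBIC))
E
```

```text
mid [ 16 123 158]
high [ 15 128 129]
low [ 15 126 125]
mat [ 15 126 138]
bench [ 11 102 128]
bench2 [ 10  92 128]
mid [543.4 -90.8]
high [ 422.7 -200. ]
low [ 383.1 -366.4]
mat [436.1  54.8]
film [ 522.3 -214.2]
dropper [586.5  18.1]
plate1 [ 614.7 -432.5]
plate1 [ 585.2 -390.4]
plate1 [ 565.5 -362.4]
pan [ 492.9 -470.6]
tape [ 247.1 -330.1]
pens [430.4 199.8]
pens [430.3 152.6]
cupA [598.7 124.9]
cupbase [673.3 -27.3]
```

View pics/c1.png

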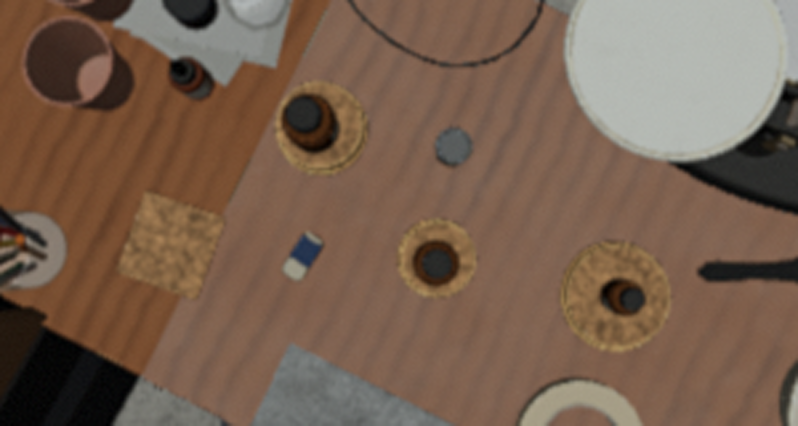

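View pics/c2.png

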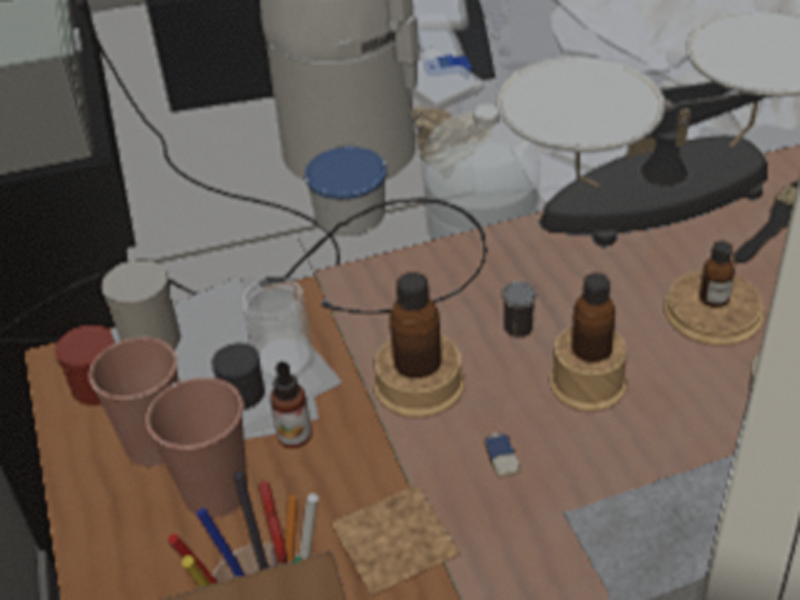

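Crops: caps sit at c1 (302,113), (437,263) and (630,297); stand rings at (321,127), (437,258) and (616,295); mat at (172,245). c2 shows caps at (412,280), (596,281) and (722,247), pens above the cup left of the mat, and tall balance pans beyond the low stand.

```bash
python3 - <<'E'
from h import *
t=np.load("pics/top0.npz");s=np.load("pics/scene0.npz")
A=lambda p:(120+p[0]/2.66,130+p[1]/2.66)
B=lambda p:(60+p[0]/2.5,80+p[1]/2.5)
for n,a,b,z in [("L cap",(302,113),(412,280),142),("M cap",(437,263),(596,281),141),("S cap",(630,297),(722,247),92)]: print(n,ray(t,*A(a),z),ray(s,*B(b),z))
for n,a,b,z in [("mid",(321,127),(418,365),37),("high",(437,258),(590,345),53),("low",(616,295),(715,302),20),("mat",(172,245),(396,536),5)]: print(n,ray(t,*A(a),z),ray(s,*B(b),z))
for z in (100,150,200,250): print("pan",z,ray(t,373,150,z),ray(t,340,175,z),ray(s,292,121,z))
for z in (50,100,150): print("pens",z,ray(t,135,225,z),ray(s,*B((312,497)),z),ray(s,*B((267,485)),z))
E
```

```text
L cap [542.7 -85.7] [544.1 -86.4]
M cap [ 417.2 -195.3] [ 416.8 -193.9]
S cap [ 385.2 -361.9] [ 382.  -362.3]
mid [544.  -92.5] [540.2 -82.8]
high [ 420.4 -198.2] [ 421.2 -198.4]
low [ 383.4 -365.4] [ 378.7 -360.9]
mat [435.8  55.7] [435.5  58.1]
pan 100 [ 595.  -404.4] [ 538.3 -327. ] [ 643.5 -471.1]
pan 150 [ 585.2 -390.4] [ 531.8 -317.6] [ 598.2 -407.8]
pan 200 [ 575.3 -376.4] [ 525.4 -308.2] [ 553.  -344.5]
pan 250 [ 565.5 -362.4] [ 518.9 -298.8] [ 507.7 -281.2]
pens 50 [430.2 167.7] [492.8  97.2] [531.6 113.6]
pens 100 [430.1 148.7] [460.2 119.8] [496.5 135.1]
pens 150 [430.1 129.8] [427.5 142.5] [461.3 156.7]
```

Emit:
apply_moves --series '[[[3.9,-2.9,-0.3,0,0,0,1],[3.9,-2.9,-0.3,0,0,0,1],[3.9,-2.9,-0.3,0,0,0,1],[3.9,-2.9,-0.3,0,0,0,1],[3.9,-2.9,-0.3,0,0,0,1],[3.9,-2.9,-0.3,0,0,0,1],[3.9,-2.9,-0.3,0,0,0,1],[3.9,-2.9,-0.3,0,0,0,1],[3.9,-2.9,-0.3,0,0,0,1],[3.9,-2.9,-0.3,0,0,0,1],[3.9,-2.9,-0.3,0,0,0,1],[3.9,-2.9,-0.3,0,0,0,1]]]'

```text
t: 1.3
ee_pos: [537.8, -82.3, 272.7]
orientation: [-3.085, -0.592, 0.0]
ft_force: [0.4, 0.5, 0.1]
width: 88.0
```

Emit:
apply_moves --series '[[[0,0,0,0,0,-8.55,1],[0,0,0,0,0,-8.55,1],[0,0,0,0,0,-8.55,1],[0,0,0,0,0,-8.55,1],[0,0,0,0,0,-8.55,1],[0,0,0,0,0,-8.55,1],[0,0,0,0,0,-8.55,1],[0,0,0,0,0,-8.55,1],[0,0,0,0,0,0,1],[0,0,0,0,0,0,1]]]'

```text
t: 2.3
ee_pos: [537.1, -84.2, 272.4]
orientation: [-2.224, -2.219, 0.0]
ft_force: [-0.2, -0.2, 0.0]
width: 87.6
```

```bash
python3 - <<'E'
from workcell import ctrl
from h import *
o=ctrl.get_obs();print(o)
d=ctrl.get_image("wrist"); cv2.imwrite("pics/w1.png",d["img"]); np.savez("pics/w1.npz",**d); print(d["K"],d["cam_to_world"])
E
```

```text
{'t': 2.3, 'qpos': array([-0.2,  0.3,  1.8,  0. ,  1.1, -0.2]), 'qvel': array([-0., -0., -0., -0.,  0., -0.]), 'joint_torque': array([  0. , -44.7, -27.6,   0.1,   0. ,  -0.2]), 'ee_pos': array([537.1, -84.2, 272.4]), 'orientation': array([-2.2, -2.2,  0. ]), 'ft_force': array([-0.2, -0.2,  0. ]), 'moment': array([-0. , -0.1, -0. ]), 'width': 87.56669141613807}
[[297.3   0.  255.2]
 [  0.  297.3 190.5]
 [  0.    0.    1. ]] [[  1.   -0.   -0.  537.6]
 [ -0.   -1.   -0.2 -17.3]
 [ -0.    0.2  -1.  419.9]
 [  0.    0.    0.    1. ]]
```

View pics/w1.png

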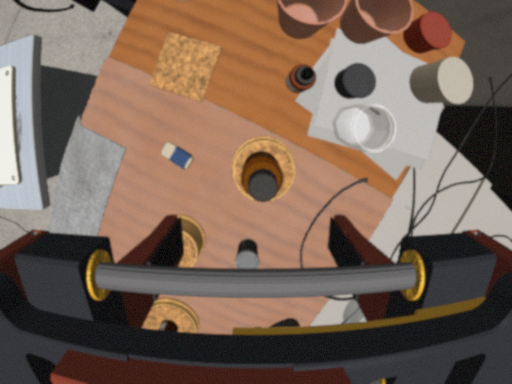

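Wrist view: the large cap is at (263,187), the mid stand ring is centred near (263,170) and the mat at (186,66). The dropper is at (301,78).

```bash
cat >> h.py <<'E'
def wray(d,u,v,z):
    K=d["K"];T=d["cam_to_world"];x=(np.array([u,v])-K[:2,2])/K[0,0];r=np.linalg.norm(x)
    c=np.r_[x/r*np.sin(r),np.cos(r)] if r>0 else np.array([0,0,1.])
    q=T[:3,:3]@c;o=T[:3,3];return (o+q*(z-o[2])/q[2])[:2]
def ring(d,box,z,lo=(12,60,90),hi=(22,255,255)):
    """centre of a cork/tan blob's hull in the box, from rays onto plane z"""
    x0,y0,x1,y1=box;m=cv2.inRange(cv2.cvtColor(d["img"][y0:y1,x0:x1],cv2.COLOR_BGR2HSV),lo,hi)
    m=cv2.morphologyEx(m,cv2.MORPH_OPEN,np.ones((3,3)))
    c=max(cv2.findContours(m,0,2)[0],key=cv2.contourArea);h=cv2.convexHull(c)[:,0]+[x0,y0]
    w=np.array([wray(d,*p,z) for p in h.astype(float)],np.float32)
    return cv2.minEnclosingCircle(w),cv2.fitEllipse(w)[:2],h.min(0),h.max(0)
E
python3 - <<'E'
from h import *
d=np.load("pics/w1.npz");d=dict(d)
hsv=cv2.cvtColor(d["img"],cv2.COLOR_BGR2HSV);print(hsv[170,238],hsv[170,290],hsv[140,262],hsv[165,215],hsv[200,300],hsv[60,180])
print("L cap",wray(d,263,187,142))
print("mid",ring(d,(222,128,306,210),37))
print("mat",ring(d,(140,20,230,110),5,lo=(13,110,90)), wray(d,186,66,5))
E
```

```text
[ 15 138 194] [ 16 135 196] [ 17 134 190] [ 11 108 182] [ 11  97 182] [ 16 135 178]
L cap [544.8 -84.8]
mid (((547.507568359375, -86.61831665039062), 45.656951904296875), ((547.8094482421875, -86.56189727783203), (87.17858123779297, 91.33641052246094)), array([230, 135]), array([296, 201]))
mat (((434.67926025390625, 64.03085327148438), 97.25225067138672), ((457.7438049316406, 69.32117462158203), (131.1300811767578, 233.76715087890625)), array([140,  20]), array([229, 109])) [440.5  56.6]
```

Emit:
apply_moves --series '[[[-0.1,0.75,3.5,0,0,0,1],[0,0,4.5,0,0,0,1],[0,0,4.5,0,0,0,1],[0,0,3.5,0,0,0,1],[0,0,2.0,0,0,0,1],[0,0,1.0,0,0,0,1],[0,0,0,0,0,0,1],[0,0,0,0,0,0,1]]]'

```text
t: 3.15
ee_pos: [545.5, -85.4, 83.5]
orientation: [2.22, 2.222, 0.001]
ft_force: [0.2, -1.0, 0.4]
width: 87.5
```

Emit:
apply_moves --series '[[[0,0,0,0,0,0,0.4],[0,0,0,0,0,0,0.4],[0,0,0,0,0,0,0.4],[0,0,0,0,0,0,0.4],[0,0,0,0,0,0,0.4],[0,0,0,0,0,0,0.4],[0,0,0,0,0,0,0.4],[0,0,0,0,0,0,0.4]]]'

```text
t: 3.95
ee_pos: [544.8, -85.3, 82.8]
orientation: [-2.219, -2.223, 0.0]
ft_force: [-1.5, 0.4, 2.6]
width: 46.5
```

Emit:
apply_moves --series '[[[0,0,-2,0,0,0,0.4],[0,0,-3,0,0,0,0.4],[0,0,-3,0,0,0,0.4],[2,-1.5,0,0,0,0,0.4],[3,-2.3,0,0,0,0,0.4],[3.2,-2.4,0,0,0,0,0.4],[3,-2.3,0,0,0,0,0.4],[2,-1.5,0,0,0,0,0.4],[1,-0.8,0,0,0,0,0.4],[0,0,0,0,0,0,0.4],[0,0,0,0,0,0,0.4],[0,0,0,0,0,0,0.4]]]'

```text
t: 5.15
ee_pos: [437.6, 55.9, 162.7]
orientation: [2.22, 2.222, 0.001]
ft_force: [0.0, 0.3, -1.4]
width: 46.7
```

```bash
python3 - <<'E'
from workcell import ctrl
from h import *
o=ctrl.get_obs();print(o["ee_pos"],o["ft_force"],o["width"])
d=ctrl.get_image("wrist"); np.savez("pics/w2.npz",**d); e=ctrl.get_image("scene");np.savez("pics/s2.npz",**e)
cv2.imwrite("pics/w2.png",np.vstack([d["img"][:300],e["img"][100:380]]))
E
```

```text
[437.6  55.9 162.7] [ 0.   0.3 -1.4] 46.73855013089228
```

View pics/w2.png

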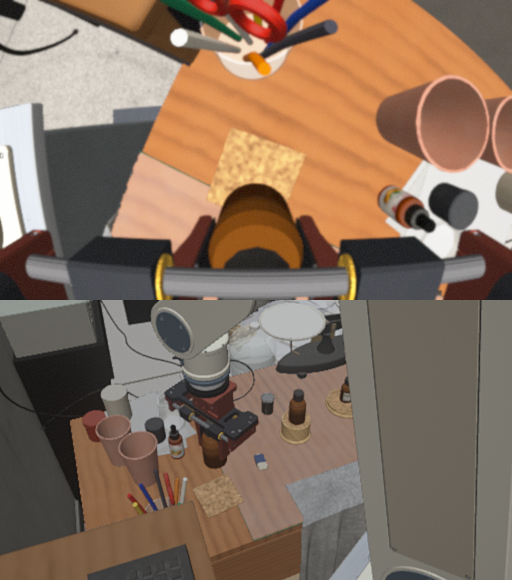

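The large bottle is held upright over the mat. Mat corners show at wrist pixels (237,128), (305,152) and about (210,200). The pens are well clear.

```bash
python3 - <<'E'
from h import *
d=dict(np.load("pics/w2.npz"))
a,b,c=[wray(d,*p,5) for p in ((237,128),(305,152),(208,201))]
print(a,b,c,np.linalg.norm(a-b))
u=(b-a)/np.linalg.norm(b-a);n=np.array([u[1],-u[0]]);print("centre",(a+b)/2+42*n)
E
```

```text
[419.2 110.7] [489.7  86.3] [387.1  33. ] 74.5578625094884
centre [440.7  58.8]
```

Emit:
apply_moves --series '[[[0.1,0.1,3,0,0,0,0.4],[0,0,4,0,0,0,0.4],[0,0,2.2,0,0,0,0.4],[0,0,1,0,0,0,0.4],[0,0,0.5,0,0,0,0.4],[0,0,0.3,0,0,0,0.4],[0,0,0,0,0,0,0.4],[0,0,0,0,0,0,0.4]]]'

```text
t: 6.05
ee_pos: [438.2, 57.6, 53.5]
orientation: [2.219, 2.223, 0.002]
ft_force: [-0.6, -0.3, -2.3]
width: 46.9
```

Emit:
apply_moves --series '[[[0,0,0.15,0,0,0,0.4],[0,0,0.1,0,0,0,0.4],[0,0,0,0,0,0,0.4],[0,0,0,0,0,0,0.4]]]'

```text
t: 6.45
ee_pos: [437.9, 57.6, 50.7]
orientation: [2.219, 2.223, 0.001]
ft_force: [-1.3, 0.3, 6.5]
width: 46.4
```

Emit:
apply_moves --series '[[[0,0,0,0,0,0,1],[0,0,0,0,0,0,1],[0,0,0,0,0,0,1],[0,0,0,0,0,0,1],[0,0,0,0,0,0,1],[0,0,-3,0,0,0,1],[0,0,-5,0,0,0,1],[0,0,-5,0,0,0,1],[0,0,-5,0,0,0,1],[0,0,-4,0,0,0,1]]]'

```text
t: 7.45
ee_pos: [437.7, 57.6, 273.1]
orientation: [2.218, 2.222, 0.003]
ft_force: [0.9, 0.2, 0.2]
width: 87.7
```

Emit:
apply_moves --series '[[[-3,-0.3,0,0,0,0,1],[-4.5,-0.3,0,0,0,0,1],[-4.5,-0.3,0,0,0,0,1],[-4.5,-0.3,0,0,0,0,1],[-4.5,-0.3,0,0,0,0,1],[-3,-0.3,0,0,0,0,1],[-1.2,-0.3,0,0,0,0,1],[0,0,0,0,0,0,1],[0,0,0,0,0,0,1]]]'

```text
t: 8.35
ee_pos: [416.7, -193.6, 269.9]
orientation: [-2.219, -2.223, -0.0]
ft_force: [0.4, -0.5, 0.2]
width: 87.8
```

```bash
python3 - <<'E'
from workcell import ctrl
from h import *
o=ctrl.get_obs();print(o["ee_pos"],o["ft_force"],o["width"])
d=ctrl.get_image("wrist"); np.savez("pics/w3.npz",**d); e=ctrl.get_image("scene");np.savez("pics/s3.npz",**e)
cv2.imwrite("pics/w3.png",np.vstack([d["img"][:300],e["img"][100:380]]))
E
```

```text
[ 416.7 -193.6  269.9] [ 0.4 -0.5  0.2] 87.76220418555555
```

View pics/w3.png

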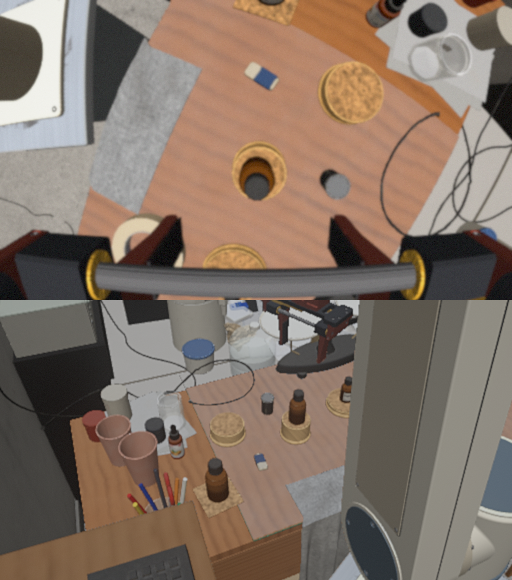

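The large bottle stands upright on the mat. In the wrist view the medium cap is at (257,187), the high stand ring is near (259,170), and the empty mid stand is at (351,92). I'll measure all of these.

```bash
python3 - <<'E'
from h import *
d=dict(np.load("pics/w3.npz"))
print("M cap",wray(d,257,187,141))
for z in(53,): print("high",ring(d,(222,130,300,205),z,lo=(13,100,90)))
for z in(37,): print("mid",ring(d,(310,52,392,130),z,lo=(13,100,90)))
print(wray(d,351,92,37))
d=dict(np.load("pics/w2.npz"))
E
```

```text
M cap [ 418.6 -193.8]
high (((422.0959777832031, -194.35589599609375), 39.062164306640625), ((421.2886047363281, -194.80429077148438), (71.45248413085938, 78.09712219238281)), array([231, 140]), array([287, 200]))
mid (((551.20361328125, -76.89595794677734), 62.539764404296875), ((549.9854736328125, -80.3610610961914), (91.76180267333984, 121.00204467773438)), array([317,  52]), array([391, 124]))
[541.5 -90.8]
```

Emit:
apply_moves --series '[[[0,0.1,3.5,0,0,0,1],[0,0,4.5,0,0,0,1],[0,0,4.5,0,0,0,1],[0,0,3.2,0,0,0,1],[0,0,1.7,0,0,0,1],[0,0,0.8,0,0,0,1],[0,0,0,0,0,0,1],[0,0,0,0,0,0,1]]]'

```text
t: 9.25
ee_pos: [418.7, -194.3, 88.9]
orientation: [2.218, 2.224, 0.001]
ft_force: [0.2, -0.2, 1.3]
width: 88.1
```

Emit:
apply_moves --series '[[[0,0,0,0,0,0,0.3],[0,0,0,0,0,0,0.3],[0,0,0,0,0,0,0.3],[0,0,0,0,0,0,0.3],[0,0,0,0,0,0,0.3],[0,0,0,0,0,0,0.3],[0,0,0,0,0,0,0.3],[0,0,0,0,0,0,0.3],[0,0,0,0,0,0,0.3]]]'

```text
t: 10.15
ee_pos: [418.0, -194.5, 88.2]
orientation: [2.219, 2.223, -0.0]
ft_force: [-0.7, -0.1, 1.4]
width: 38.7
```

Emit:
apply_moves --series '[[[0,0,-2,0,0,0,0.3],[0,0,-3,0,0,0,0.3],[0,0,-3,0,0,0,0.3],[1.5,1.8,0,0,0,0,0.3],[2.4,2.9,0,0,0,0,0.3],[2.6,3,0,0,0,0,0.3],[2.4,2.9,0,0,0,0,0.3],[1.3,1.5,0,0,0,0,0.3],[0.5,0.6,0,0,0,0,0.3],[0,0,0,0,0,0,0.3],[0,0,0,0,0,0,0.3]]]'

```text
t: 11.25
ee_pos: [543.5, -87.8, 167.8]
orientation: [-2.219, -2.222, 0.002]
ft_force: [-1.3, 0.1, -0.9]
width: 39.0
```

```bash
python3 - <<'E'
from workcell import ctrl
from h import *
o=ctrl.get_obs();print(o["ee_pos"],o["ft_force"],o["width"])
d=ctrl.get_image("wrist"); np.savez("pics/w4.npz",**d); e=ctrl.get_image("scene");np.savez("pics/s4.npz",**e); f=ctrl.get_image("top");np.savez("pics/t4.npz",**f)
r=lambda i,x,y:cv2.resize(i[y:y+100,x:x+133],(532,400),interpolation=cv2.INTER_CUBIC)
cv2.imwrite("pics/w4.png",np.hstack([cv2.resize(d["img"][130:280,180:330],(400,400)),cv2.resize(e["img"][160:260,180:280],(400,400))]))
E
```

```text
[543.5 -87.8 167.8] [-1.3  0.1 -0.9] 38.99155764846145
```

View pics/w4.png

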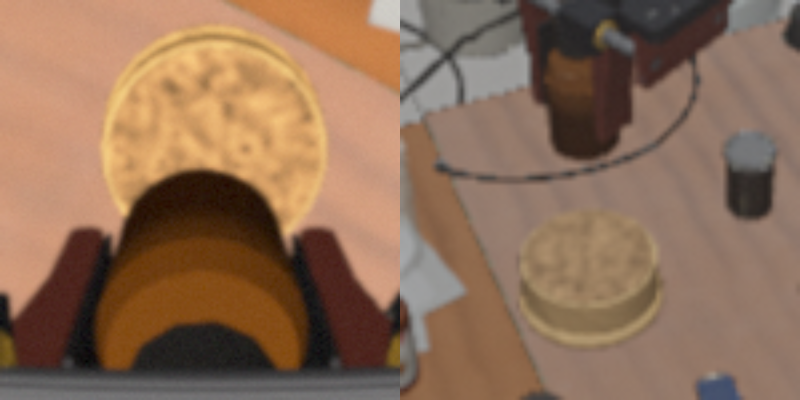

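The wrist crop shows the clear cork top of the mid stand, with left edge (109,148), right edge (323,148) and top (212,40). The scene crop puts its top ellipse at about (590,257).

```bash
python3 - <<'E'
from h import *
from scipy.optimize import least_squares
d=dict(np.load("pics/w4.npz"));s=np.load("pics/s4.npz")
P=np.array([wray(d,180+x/2.667,130+y/2.667,37) for x,y in((109,148),(323,148),(212,40),(128,85),(300,85))])
r=least_squares(lambda c:np.hypot(*(P-c[:2]).T)-c[2],[544,-88,39]);print("wrist",P,r.x,r.fun)
print("scene",ray(s,180+190/4,160+257/4,37))
b=[wray(d,180+x/2.667,130+y/2.667,167.8+5) for x,y in((95,310),(307,310))];print("bottle sides",b)
print(d["cam_to_world"])
# scene: bottle foot front arc centre column
print("scene foot",ray(s,180+185/4,160+135/4,117))
E
```

```text
wrist [[510.4 -87.1]
 [588.1 -86.9]
 [547.5 -48. ]
 [517.7 -64.1]
 [578.9 -63.8]] [548.9 -87.1  38.7] [-0.2  0.4  0.4  0.1 -0.7]
scene [543.6 -87.5]
bottle sides [array([522.9, -87.8]), array([564.9, -87.7])]
[[  1.    0.   -0.  543.9]
 [  0.   -1.   -0.2 -20.9]
 [ -0.    0.2  -1.  315.3]
 [  0.    0.    0.    1. ]]
scene foot [ 557.6 -103.7]
```

```bash
cat >> h.py <<'E'
from scipy.optimize import least_squares
def fit(d,f,box,z,lo=(13,100,60),bright=None):
    x0,y0,x1,y1=box;m=cv2.inRange(cv2.cvtColor(d["img"][y0:y1,x0:x1],cv2.COLOR_BGR2HSV),lo,(24,255,255))
    m=cv2.morphologyEx(m,cv2.MORPH_OPEN,np.ones((3,3)))
    c=max(cv2.findContours(m,0,2)[0],key=cv2.contourArea);h=cv2.convexHull(c)[:,0]+[x0,y0]
    P=np.array([f(d,*p.astype(float),z) for p in h])
    r=least_squares(lambda c:np.hypot(*(P-c[:2]).T)-c[2],[*P.mean(0),40],loss="soft_l1");return r.x,np.std(r.fun)
E
python3 - <<'E'
from h import *
t=dict(np.load("pics/top0.npz"));w=dict(np.load("pics/w3.npz"))
for z in (10,37):print("mid top",fit(t,ray,(218,155,264,200),z),"w3",fit(w,wray,(312,55,388,128),z,lo=(14,115,60)))
print("high top",fit(t,ray,(262,206,308,248),53));print("low top",fit(t,ray,(325,215,378,268),20))
E
```

```text
mid top (array([547.6, -88.4,  46.3]), np.float64(0.8469549504946434)) w3 (array([551. , -87.9,  48. ]), np.float64(2.016856286028623))
mid top (array([544.2, -90.8,  45. ]), np.float64(0.8222826394416521)) w3 (array([542.2, -90.5,  44.9]), np.float64(1.8822317449456316))
high top (array([ 421.4, -197. ,   37.1]), np.float64(0.3772248645512355))
low top (array([ 383.4, -363.8,   52.4]), np.float64(0.3410601847062048))
```

Emit:
apply_moves --series '[[[0,0.2,3,0,0,0,0.3],[0,0,3.5,0,0,0,0.3],[0,0,1.7,0,0,0,0.3],[0,0,0.7,0,0,0,0.3],[0,0,0.3,0,0,0,0.3],[0,0,0.3,0,0,0,0.3],[0,0,0,0,0,0,0.3],[0,0,0,0,0,0,0.3]]]'

```text
t: 12.2
ee_pos: [547.3, -87.4, 74.0]
orientation: [2.219, 2.223, 0.001]
ft_force: [-0.1, 1.1, -0.5]
width: 38.8
```

Emit:
apply_moves --series '[[[-0.05,-0.1,0.1,0,0,0,0.3],[0,0,0.1,0,0,0,0.3],[0,0,0,0,0,0,0.3],[0,0,0,0,0,0,0.3]]]'

```text
t: 12.6
ee_pos: [546.0, -87.8, 72.2]
orientation: [2.219, 2.223, 0.001]
ft_force: [-2.3, 0.2, 7.9]
width: 38.9
```

Emit:
apply_moves --series '[[[0,0,0,0,0,0,1],[0,0,0,0,0,0,1],[0,0,0,0,0,0,1],[0,0,0,0,0,0,1],[0,0,0,0,0,0,1],[0,0,-3,0,0,0,1],[0,0,-5,0,0,0,1],[0,0,-5,0,0,0,1],[0,0,-5,0,0,0,1],[0,0,-2,0,0,0,1]]]'

```text
t: 13.6
ee_pos: [547.7, -88.1, 276.3]
orientation: [2.215, 2.219, 0.006]
ft_force: [1.5, -1.0, 0.2]
width: 87.7
```

Emit:
apply_moves --series '[[[-3.4,-2,0,0,0,0,1],[-4,-2.36,0,0,0,0,1],[-4,-2.36,0,0,0,0,1],[-4,-2.36,0,0,0,0,1],[-4,-2.36,0,0,0,0,1],[-4,-2.36,0,0,0,0,1],[-3,-1.8,0,0,0,0,1],[-1,-0.6,0,0,0,0,1]]]'

```text
t: 14.4
ee_pos: [382.6, -364.3, 271.2]
orientation: [2.223, 2.22, -0.001]
ft_force: [0.7, 0.2, -0.1]
width: 88.0
```

Emit:
apply_moves --series '[[[0,0,0,0,0,8.55,1],[0,0,0,0,0,8.55,1],[0,0,0,0,0,8.55,1],[0,0,0,0,0,8.55,1],[0,0,0,0,0,8.55,1],[0,0,0,0,0,8.55,1],[0,0,0,0,0,8.55,1],[0,0,0,0,0,8.55,1],[0,0,0,0,0,0,1],[0,0,0,0,0,0,1]]]'

```text
t: 15.4
ee_pos: [384.6, -361.5, 271.1]
orientation: [-3.084, -0.599, 0.0]
ft_force: [-0.6, -0.4, 1.3]
width: 87.9
```

```bash
python3 - <<'E'
from workcell import ctrl
from h import *
o=ctrl.get_obs();print(o["ee_pos"],o["orientation"],o["ft_force"],o["width"])
d=ctrl.get_image("wrist"); np.savez("pics/w5.npz",**d); e=ctrl.get_image("scene");np.savez("pics/s5.npz",**e)
cv2.imwrite("pics/w5.png",np.vstack([d["img"][:300],e["img"][100:380]]))
E
```

```text
[ 384.6 -361.5  271.1] [-3.1 -0.6  0. ] [-0.6 -0.4  1.3] 87.85779561429896
```

View pics/w5.png

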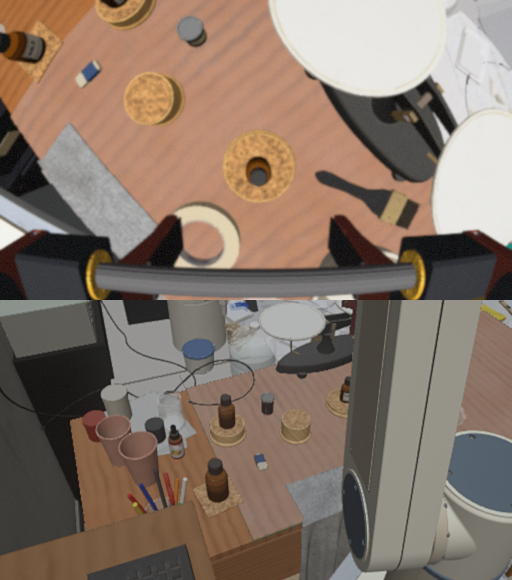

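The medium bottle is upright on the mid stand and the high stand is empty. In the wrist view the small cap is at (258,175) and the low stand ring is centred near (259,166).

```bash
python3 - <<'E'
from h import *
d=dict(np.load("pics/w5.npz"))
print("S cap",wray(d,258,175,92))
print("low",fit(d,wray,(216,122,302,210),20),fit(d,wray,(216,122,302,210),5))
print("high",fit(d,wray,(115,62,192,132),53,lo=(13,110,60)),wray(d,151,97,53))
print(d["cam_to_world"])
s=np.load("pics/s5.npz");print("high scene",ray(s,296,218,53))
E
```

```text
S cap [ 387.6 -364.1]
low (array([ 385.6, -366.7,   50.9]), np.float64(0.2951434001236793)) (array([ 383.3, -367.8,   52.8]), np.float64(0.30625901095349173))
high (array([ 422.6, -206.8,   39.8]), np.float64(2.3325954445803796)) [ 424.1 -204.1]
[[   0.4   -0.9   -0.2  447.1]
 [  -0.9   -0.4   -0.1 -336.6]
 [   0.     0.2   -1.   418.5]
 [   0.     0.     0.     1. ]]
high scene [ 421.2 -198.4]
```

Emit:
apply_moves --series '[[[0,0.15,3.5,0,0,0,1],[0,0,5,0,0,0,1],[0,0,5,0,0,0,1],[0,0,4.5,0,0,0,1],[0,0,2.5,0,0,0,1],[0,0,1.2,0,0,0,1],[0,0,0.6,0,0,0,1],[0,0,0,0,0,0,1],[0,0,0,0,0,0,1]]]'

```text
t: 16.4
ee_pos: [385.6, -364.2, 49.4]
orientation: [3.083, 0.592, 0.002]
ft_force: [0.3, -0.4, 0.7]
width: 87.8
```

Emit:
apply_moves --series '[[[0,0,0,0,0,0,0.2],[0,0,0,0,0,0,0.2],[0,0,0,0,0,0,0.2],[0,0,0,0,0,0,0.2],[0,0,0,0,0,0,0.2],[0,0,0,0,0,0,0.2],[0,0,0,0,0,0,0.2],[0,0,0,0,0,0,0.2],[0,0,0,0,0,0,0.2],[0,0,0,0,0,0,0.2]]]'

```text
t: 17.4
ee_pos: [384.9, -363.5, 48.2]
orientation: [3.085, 0.592, 0.0]
ft_force: [0.9, -0.1, 0.0]
width: 31.6
```

Emit:
apply_moves --series '[[[0,0,-3,0,0,0,0.2],[0,0,-4,0,0,0,0.2],[0,0,-4,0,0,0,0.2],[0,0,-1,0,0,0,0.2],[1.6,-2.4,0,0,0,0,0.2],[2.5,-3.7,0,0,0,0,0.2],[2.5,-3.7,0,0,0,0,0.2],[1.8,-2.7,0,0,0,0,0.2],[0.9,-1.3,0,0,0,0,0.2],[0.25,-0.4,0,0,0,0,0.2],[0,0,0,0,0,0,0.2],[0,0,0,0,0,0,0.2]]]'

```text
t: 18.6
ee_pos: [420.9, -196.8, 167.9]
orientation: [-3.085, -0.591, 0.001]
ft_force: [-0.9, -0.6, -2.0]
width: 31.3
```

```bash
python3 - <<'E'
from workcell import ctrl
from h import *
o=ctrl.get_obs();print(o["ee_pos"],o["ft_force"],o["width"])
d=ctrl.get_image("wrist"); np.savez("pics/w6.npz",**d); e=ctrl.get_image("scene");np.savez("pics/s6.npz",**e)
cv2.imwrite("pics/w6.png",np.hstack([cv2.resize(d["img"][130:280,180:330],(400,400)),cv2.resize(e["img"][160:260,250:350],(400,400))]))
E
```

```text
[ 420.9 -196.8  167.9] [-0.9 -0.6 -2. ] 31.298013335850527
```

View pics/w6.png

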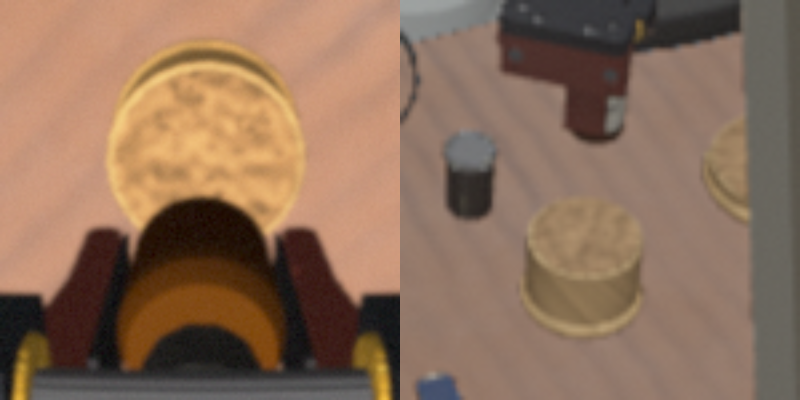

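The wrist crop shows the high stand's cork with left edge (113,155), right edge (300,155) and top (207,66). The scene crop has its top at about (584,239).

```bash
python3 - <<'E'
from h import *
d=dict(np.load("pics/w6.npz"));s=np.load("pics/s6.npz")
P=np.array([wray(d,180+x/2.667,130+y/2.667,53) for x,y in((113,155),(300,155),(207,66),(133,100),(281,100))])
r=least_squares(lambda c:np.hypot(*(P-c[:2]).T)-c[2],[421,-196,32]);print("wrist",r.x,r.fun)
print("scene",ray(s,250+184.5/4,160+239/4,53))
b=[wray(d,180+x/2.667,130+y/2.667,170) for x,y in((117,320),(288,320))];print("bottle",sum(b)/2)
E
```

```text
wrist [ 422.8 -198.8   32.1] [-0.  -0.1 -0.2  0.1  0.2]
scene [ 417.4 -193.9]
bottle [ 418.3 -198.7]
```

Emit:
apply_moves --series '[[[0,0,3,0,0,0,0.2],[0,0,3,0,0,0,0.2],[0,0,1.4,0,0,0,0.2],[0,0,0.6,0,0,0,0.2],[0,0,0.4,0,0,0,0.2],[0,0,0,0,0,0,0.2],[0,0,0,0,0,0,0.2]]]'

```text
t: 19.4
ee_pos: [421.5, -196.6, 84.8]
orientation: [3.085, 0.591, 0.002]
ft_force: [-0.4, 0.2, -0.1]
width: 31.2
```

Emit:
apply_moves --series '[[[0,0,0.15,0,0,0,0.2],[0,0,0.1,0,0,0,0.2],[0,0,0.1,0,0,0,0.2],[0,0,0,0,0,0,0.2],[0,0,0,0,0,0,0.2]]]'

```text
t: 19.9
ee_pos: [421.3, -196.3, 81.1]
orientation: [3.085, 0.591, 0.001]
ft_force: [-1.0, 0.0, 5.2]
width: 31.4
```

Emit:
apply_moves --series '[[[0,0,0,0,0,0,1],[0,0,0,0,0,0,1],[0,0,0,0,0,0,1],[0,0,0,0,0,0,1],[0,0,0,0,0,0,1],[0,0,0,0,0,0,1],[0,0,-3,0,0,0,1],[0,0,-5,0,0,0,1],[0,0,-5,0,0,0,1],[0,0,-5,0,0,0,1],[0,0,-1,0,0,0,1]]]'

```text
t: 21.0
ee_pos: [423.5, -197.4, 276.2]
orientation: [3.08, 0.59, 0.012]
ft_force: [-0.5, 0.1, -1.0]
width: 87.9
```

Emit:
apply_moves --series '[[[1.7,-3.6,0,0,0,0,1],[2.1,-4.4,0,0,0,0,1],[2.1,-4.4,0,0,0,0,1],[2.1,-4.4,0,0,0,0,1],[1.9,-4,0,0,0,0,1],[1,-2.2,0,0,0,0,1],[0,0,0,0,0,0,1]]]'

```text
t: 21.7
ee_pos: [436.8, 60.1, 269.8]
orientation: [-3.084, -0.598, 0.002]
ft_force: [-0.4, -0.5, -0.6]
width: 87.8
```

Emit:
apply_moves --series '[[[0,0,0,0,0,-8.55,1],[0,0,0,0,0,-8.55,1],[0,0,0,0,0,-8.55,1],[0,0,0,0,0,-8.55,1],[0,0,0,0,0,-8.55,1],[0,0,0,0,0,-8.55,1],[0,0,0,0,0,-8.55,1],[0,0,0,0,0,-8.55,1],[0,0,0,0,0,0,1],[0,0,0,0,0,0,1]]]'

```text
t: 22.7
ee_pos: [437.0, 57.0, 270.2]
orientation: [-2.225, -2.218, 0.001]
ft_force: [-0.4, -0.1, 0.6]
width: 87.8
```

```bash
python3 - <<'E'
from workcell import ctrl
from h import *
o=ctrl.get_obs();print(o["ee_pos"],o["orientation"],o["ft_force"],o["width"])
d=ctrl.get_image("wrist"); np.savez("pics/w7.npz",**d); e=ctrl.get_image("scene");np.savez("pics/s7.npz",**e)
cv2.imwrite("pics/w7.png",np.vstack([d["img"][:300],e["img"][100:380]]))
E
```

```text
[437.   57.  270.2] [-2.2 -2.2  0. ] [-0.4 -0.1  0.6] 87.80460237538928
```

View pics/w7.png

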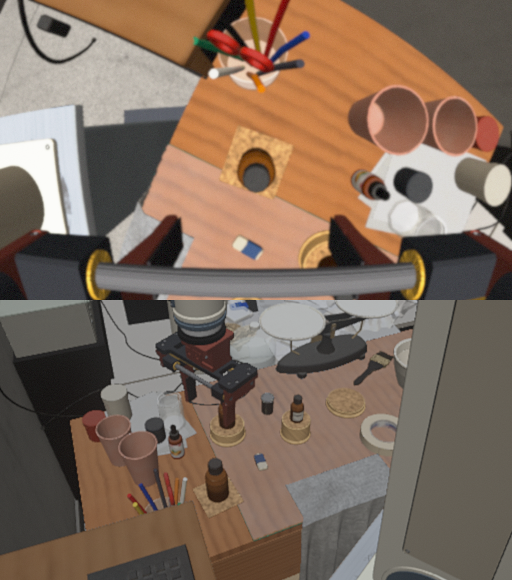

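The small bottle is upright on the high stand, and the large bottle stands on the mat under the gripper with its cap at (256,178). The low stand is now empty.

Emit:
apply_moves --series '[[[0.05,0.1,3.5,0,0,0,1],[0,0,5,0,0,0,1],[0,0,5,0,0,0,1],[0,0,4,0,0,0,1],[0,0,2.5,0,0,0,1],[0,0,1.2,0,0,0,1],[0,0,0.7,0,0,0,1],[0,0,0,0,0,0,1],[0,0,0,0,0,0,1]]]'

```text
t: 23.7
ee_pos: [439.2, 58.4, 52.6]
orientation: [2.219, 2.222, 0.002]
ft_force: [0.9, -0.0, -0.5]
width: 87.7
```

Emit:
apply_moves --series '[[[0,0,0,0,0,0,0.4],[0,0,0,0,0,0,0.4],[0,0,0,0,0,0,0.4],[0,0,0,0,0,0,0.4],[0,0,0,0,0,0,0.4],[0,0,0,0,0,0,0.4],[0,0,0,0,0,0,0.4],[0,0,0,0,0,0,0.4]]]'

```text
t: 24.5
ee_pos: [438.2, 58.3, 51.7]
orientation: [-2.219, -2.223, 0.0]
ft_force: [-1.4, 0.1, 3.0]
width: 46.7
```

Emit:
apply_moves --series '[[[0,0,-3,0,0,0,0.4],[0,0,-5,0,0,0,0.4],[0,0,-5,0,0,0,0.4],[0,0,-4,0,0,0,0.4],[0,0,0,0,0,0,0.4]]]'

```text
t: 25.0
ee_pos: [441.4, 58.7, 226.5]
orientation: [2.215, 2.219, 0.012]
ft_force: [0.2, 0.5, -1.1]
width: 46.4
```

Emit:
apply_moves --series '[[[-2,-0.3,0,0,0,0,0.4],[-3.5,-0.45,0,0,0,0,0.4],[-4.5,-0.6,0,0,0,0,0.4],[-4.5,-0.6,0,0,0,0,0.4],[-4.5,-0.6,0,0,0,0,0.4],[-4.5,-0.6,0,0,0,0,0.4],[-4.5,-0.6,0,0,0,0,0.4],[-4.5,-0.6,0,0,0,0,0.4],[-4.5,-0.5,0,0,0,0,0.4],[-3.5,-0.4,0,0,0,0,0.4],[-1.8,-0.2,0,0,0,0,0.4],[0,0,0,0,0,0,0.4]]]'

```text
t: 26.2
ee_pos: [383.9, -366.2, 220.4]
orientation: [-2.221, -2.22, 0.0]
ft_force: [0.3, 0.8, -1.7]
width: 46.3
```

Emit:
apply_moves --series '[[[0,0,0,0,0,4,0.4],[0,0,0,0,0,8,0.4],[0,0,0,0,0,8,0.4],[0,0,0,0,0,8,0.4],[0,0,0,0,0,8,0.4],[0,0,0,0,0,8,0.4],[0,0,0,0,0,8,0.4],[0,0,0,0,0,8,0.4],[0,0,0,0,0,8,0.4],[0,0,0,0,0,0.4,0.4],[0,0,0,0,0,0,0.4],[0,0,0,0,0,0,0.4]]]'

```text
t: 27.4
ee_pos: [384.6, -364.0, 221.4]
orientation: [-3.084, -0.597, 0.0]
ft_force: [0.2, -1.4, -1.0]
width: 46.4
```

```bash
python3 - <<'E'
from workcell import ctrl
from h import *
o=ctrl.get_obs();print(o["ee_pos"],o["orientation"],o["ft_force"],o["width"])
d=ctrl.get_image("wrist"); np.savez("pics/w8.npz",**d)
cv2.imwrite("pics/w8.png",cv2.resize(d["img"][100:280,150:350],(800,720))[:600])
E
```

```text
[ 384.6 -364.   221.4] [-3.1 -0.6  0. ] [ 0.2 -1.4 -1. ] 46.36212171405387
```

View pics/w8.png

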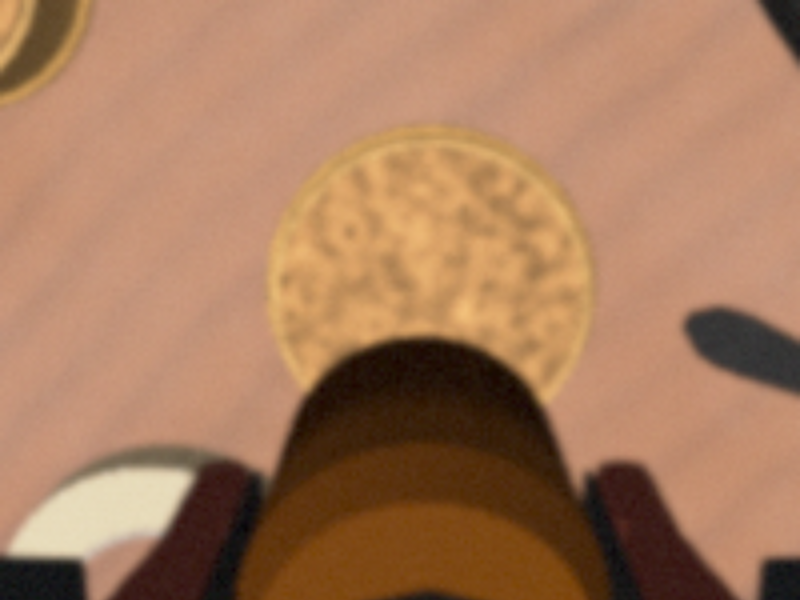

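The crop shows the low stand's cork centred about (432,285), under the held bottle at x≈425. This agrees with the earlier estimate of about (384.5,-365), so I lower here.

Emit:
apply_moves --series '[[[0,0.05,3.5,0,0,0,0.4],[0,0,4.5,0,0,0,0.4],[0,0,3.8,0,0,0,0.4],[0,0,2,0,0,0,0.4],[0,0,0.8,0,0,0,0.4],[0,0,0.5,0,0,0,0.4],[0,0,0,0,0,0,0.4],[0,0,0,0,0,0,0.4]]]'

```text
t: 28.25
ee_pos: [385.4, -365.9, 71.7]
orientation: [3.084, 0.592, 0.002]
ft_force: [0.3, -0.7, -0.9]
width: 46.6
```

Emit:
apply_moves --series '[[[0,-0.05,0.2,0,0,0,0.4],[0,0,0.1,0,0,0,0.4],[0,0,0.1,0,0,0,0.4],[0,0,0,0,0,0,0.4],[0,0,0,0,0,0,0.4]]]'

```text
t: 28.75
ee_pos: [384.6, -364.8, 66.8]
orientation: [3.085, 0.591, 0.0]
ft_force: [-0.5, -0.3, -0.5]
width: 46.7
```

Emit:
apply_moves --series '[[[0,0,0.1,0,0,0,0.4],[0,0,0,0,0,0,0.4],[0,0,0,0,0,0,0.4]]]'

```text
t: 29.05
ee_pos: [384.6, -364.8, 66.7]
orientation: [3.085, 0.591, 0.0]
ft_force: [-1.9, 3.3, 11.1]
width: 46.5
```

Contact at 11 N. I'll release, rise, retreat to the side and check.

Emit:
apply_moves --series '[[[0,0,0,0,0,0,1],[0,0,0,0,0,0,1],[0,0,0,0,0,0,1],[0,0,0,0,0,0,1],[0,0,0,0,0,0,1],[0,0,-3,0,0,0,1],[0,0,-5,0,0,0,1],[0,0,-5,0,0,0,1],[0,0,-5,0,0,0,1],[0,0,-2,0,0,0,1]]]'

```text
t: 30.05
ee_pos: [385.9, -366.2, 270.7]
orientation: [3.08, 0.59, 0.006]
ft_force: [1.0, -0.3, -1.3]
width: 87.7
```

Emit:
apply_moves --series '[[[-3,3,0,0,0,0,1],[-3,3,0,0,0,0,1],[-3,3,0,0,0,0,1],[-3,3,0,0,0,0,1],[-3,3,0,0,0,0,1],[-3,3,0,0,0,0,1],[0,0,0,0,0,0,1],[0,0,0,0,0,0,1]]]'

```text
t: 30.85
ee_pos: [283.2, -598.6, 264.9]
orientation: [-3.084, -0.588, 0.0]
ft_force: [-0.3, 0.9, -0.6]
width: 87.7
```

```bash
python3 - <<'E'
from workcell import ctrl
from h import *
o=ctrl.get_obs();print(o["ee_pos"],o["ft_force"],o["width"])
d=ctrl.get_image("top"); np.savez("pics/t9.npz",**d); e=ctrl.get_image("scene");np.savez("pics/s9.npz",**e)
cv2.imwrite("pics/f9.png",np.vstack([cv2.resize(d["img"][140:280,140:400],(557,300),interpolation=2),cv2.resize(e["img"][160:272,180:388],(557,300),interpolation=2)]))
E
```

```text
[ 283.2 -598.6  264.9] [-0.3  0.9 -0.6] 87.68402141897538
```

View pics/f9.png

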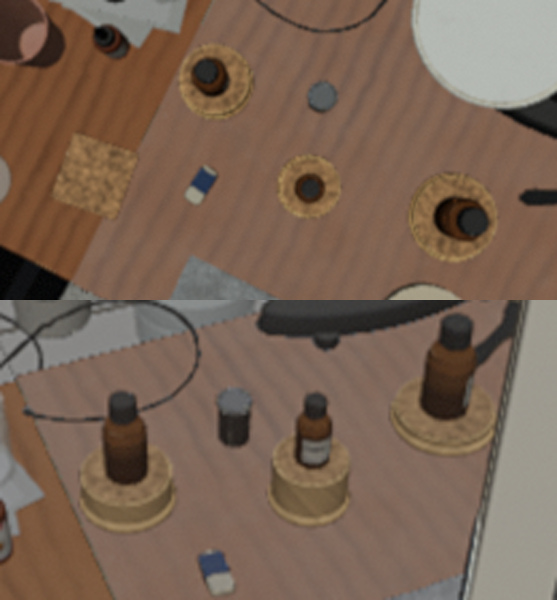

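All three bottles stand upright on their stands, with top-view caps at (210,75), (310,188) and (472,221) against stand rings at (215,81), (309,186) and (453,217). The film can and dropper are in place. I'll check the centring numerically.

```bash
python3 - <<'E'
from h import *
d=dict(np.load("pics/t9.npz"));s=dict(np.load("pics/s9.npz"))
A=lambda x,y:(140+x/2.142,140+y/2.142);B=lambda x,y:(180+x/2.678,160+(y-300)/2.678)
for n,c,b,box,z,k in [("mid",(210,75),(122,401),(218,155,264,200),37,8),("high",(310,188),(315,402),(262,206,308,248),53,0),("low",(472,221),(456,325),(325,215,378,268),20,0)]:
    print(n,"cap top/scene",ray(d,*A(*c),125),ray(s,*B(*b),125),"stand",fit(d,ray,box,z)[0],fit(d,ray,box,z/2)[0])
# scene cork tops by hand: (left,right,top/bottom)
for n,p,z in[("mid",(126,471),37),("high",(310,459),53)]: print(n,"scene stand",ray(s,*B(*p),z))
E
```

```text
mid cap top/scene [539.2 -94.1] [543.  -86.6] stand [543.9 -91.2  44.9] [546.2 -89.7  45.8]
high cap top/scene [ 419.4 -196.8] [ 416.5 -192.1] stand [ 421.5 -196.6   37. ] [ 421.2 -197.5   38.1]
low cap top/scene [ 383.5 -361.9] [ 380.8 -359.1] stand [ 383.2 -363.6   52.2] [ 382.7 -365.7   52.8]
mid scene stand [545.4 -87.8]
high scene stand [ 418.9 -194.3]
```

```bash
python3 -c "
from workcell import ctrl
print(ctrl.close_job())"
```

```text
the job is handed in; nothing more can be done
None
```

The small bottle is now on the high stand, the medium on the mid stand and the large on the low stand. I set the large bottle on the mat first, then moved medium to mid, small to high, and large to low. The job was handed in at about 31 s, with the gripper open and well clear.

- **Last pictures:** all three bottles stood upright on their stands. The film can and dropper looked untouched, though I did not measure their positions, and the mat was empty.
- **Centring:** for the small and large bottles, the cap-to-stand offsets came out at about 2–4 mm. For the medium bottle the two views disagreed: 5–8 mm off from the top camera but about 3 mm from the scene camera. I judged this good enough and did not adjust it.
- **Cap height:** I did not measure it directly. Each bottle was set down at the height expected for its stand, which puts all three caps at 125 mm.
- **Forces:** the highest end-of-move reading was 11 N, as the large bottle touched down.

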